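# Clear the bench and start the steriliser

### The arm

A 6-joint arm with a two-finger parallel gripper is mounted at the origin on a cart in front of the work surface, level with it; the furniture and walls round the work are solid. World frame = base frame: x ahead of the robot, y to its left, z up, the work surface at z = 0. Lengths are in mm, angles in rad, forces in N, time in s.
With the tool pointing down it reaches from about 275 to 750 mm from the base axis. Payload 10.2 kg.
Tool frame: the origin (TCP) lies midway between the tips of the shut fingers; the grasp point (between the pads) lies 19 mm behind it; z points along the fingers, y is the line along which they close (so a half turn about z gives the same grasp; the last joint's range is limited). The gripper opens to 85 mm and grips with 20 to 120 N. Pads are 22 mm wide; open, the fingers measure 114 mm over their backs; the gripper's body (76 mm by 85 mm) begins 54 mm behind the grasp point. The pads swing forward as they close: fully open they stand 13 mm farther back than shut.
Start: joints at [1.053, 0.313, 1.498, -0, 1.331, -0.223], TCP at [152.551, 502.354, 231.294] pointing down, gripper open.
Joint ranges: [-2.94, 2.94], [-0.97, 2.17], [0.19, 2.56], [-1.23, 4.37], [0.02, 3.11], [-2.88, 2.88]. Speed limits (rad/s): [2.39, 2.39, 3.01, 3.14, 3.14, 3.14].

### API

Orientations are given as a unit quaternion [x, y, z, w].
In Python, from station import bot gives the robot as it stands.
- The arm moves only by the tool drive_tool, never from a script. Its argument "commands" is a list of rows, each a list of 2 entries, a list of its own where there are three numbers: the shift along the world's x, y, z in mm, then the turn, a rotation vector about the world's x, y, z in degrees. In form: [[[dx, dy, dz], [ax, ay, az]], ...]. A call has 1 to 20 rows; each row shifts and turns the commanded pose from where the row before left it; what a row does not reach is not made up. A row lasts 1/12 s, in which the tool goes at most 41.7 mm and 7.16 degrees, less where a joint would pass 70% of its speed; a pose out of reach is approached as far as the arm can. A call with a gripper value outside its range is refused whole. "fingers" is the closure, from -1 (fully open) to 1 (shut), set as the call begins (left out, the last holds). The fingers move at their own pace and stop on an object; the grip force is fixed at half the most. Time passes only in rows, so rows that do not move let the fingers close. It gives the time, the measured TCP pose, the force, the opening and the grip force at its end, in the units of the state.
- bot.observe(): the state, without advancing time (a new reading comes with each control period).
- bot.camera(name): name is "side" or "top"; returns (picture, depth): 480x640x3 uint8, red, green, blue; 480x640 float32, mm along the optical axis (not along the pixel's ray), 0 where there is no reading.
- bot.camera_info(name): a dict with "mtx" (3x3 intrinsics, pixels), "pose" (4x4, takes a point from camera to world coordinates). Camera axes: x right, y down, z forward; pixel columns grow to the right and rows downward; lengths in mm; the calibration is good to about 2 mm. A picture is of the moment at which its call begins. camera_info takes no time and is no camera call.
- bot.sign_off(): hands the job in; it is judged then, once.
The state is a dict: "time": time; "qpos": joint angles; "joint_vel": joint speeds; "joint_torque": joint torques, N m; "tool_pos": TCP position; "tool_rot": TCP orientation; "force": force on the tool from outside, world axes, zero at the start; "moment": the same for the moment, N m; "finger_gap": finger opening in mm; "grip_force": force on a finger pad.
Only numpy, scipy, OpenCV 4.12 (cv2) and the standard library are available. Lean on these libraries where they do the work, as an engineer would, in place of code of your own. Each camera call takes 0.05 s, during which the arm holds its last target. There are 200 camera calls.

### The job

The steriliser has finished its last cycle: end it with the red stop key, pull out the drawer, lay the steel forceps and every glass tube flat inside it, and put every pen and the marker into the blue pen tray, since plastic must not be heated. Then push the drawer fully home, press the amber programme key and after it hold the green start key down for a good second to begin the new cycle, leaving the red key alone once the loaded drawer is shut. The keys hardly move, so press each one firmly until it resists, without ramming it, and leave the bench timer and the green-lidded canister beside the analyser where they are.

Things in the scene. Friction and masses are not known exactly. Their poses are not given: they have to be found in the camera images.
- steriliser: White bench steriliser at the right, fixed: 165 mm deep (x), 196 wide (y), 84 high. Origin on the worktop, mid-width, 80 mm behind the front face; its -x axis points out of the front, towards the robot; z up. On its level top, along the front, lies a grey key panel: display at the left, then amber, green and red keys from left to right (along -y), 45 mm apart
- drawer (a joint): The steriliser's drawer: 0 = fully home, 0.15 m = fully out, along the steriliser's -x; slides with 1 to 2 N, stays where left, shut at the start. Inside 140 mm (x) by 164 (y); inner walls 28 mm high above the floor (white front 44), floor 16 mm above the worktop, 46 mm of headroom under the housing. At 0.14 the whole inside is clear of the housing
- drawer_handle (a point): Middle of the drawer's dark bar handle: round bar 10 mm thick, 110 mm long along the steriliser's y, 35 mm before the drawer's front (30 mm free between), 50 mm above the worktop and 34 below the steriliser's top; two posts at 48 mm either side of the middle. Axes as the steriliser's; moves with the drawer
- drawer_floor (a point): Centre of the drawer's inner floor surface; axes as the steriliser's; moves with the drawer
- key_program: Amber programme key with three white bars: raised membrane key, 22 mm (steriliser x) by 24 mm. Origin: centre of its underside, on the panel, 84 mm above the worktop; its top is 3 mm higher. Pressed straight down it gives only 0.8 mm, and counts as pressed above 5 N
- key_start: Green start key with a white triangle, same size, origin and feel; between the amber and the red key; to be held pressed for about a second
- key_stop: Red stop key with a white square, same size and origin, 45 mm right of the green key, same feel; ends the finished cycle before the drawer is opened, and would stop the new one
- pen_tray: Blue open pen tray, fixed to the worktop at the left; outside 88 mm (x) by 172 mm (y) by 30 mm high, walls and floor 4 mm, so inside 80 by 164. Origin: centre of its underside; z up. Pens lie along its y
- forceps: Steel forceps lying flat, 134 mm long (its y), 22 mm wide (its x) at the widest, 9 mm high. Origin: centre of its underside. Always present
- tube_a: Light-blue glass tube lying flat, 100 mm long (its y), 12 mm thick. Origin: centre of its underside. May be absent
- tube_b: Another light-blue glass tube, the same size and origin. May be absent
- pen_blue: Dark blue pen lying flat, 140 mm long (its y), 11 mm thick. Origin: centre of its underside. May be absent
- pen_red: White pen with a red cap, 140 mm long (its y), 11 mm thick. Origin: centre of its underside. May be absent
- marker: White marker with a black cap, 135 mm long (its y), 19 mm thick. Origin: centre of its underside. May be absent
- timer: Bystander: small white bench timer with a display and three keys, 66 by 66 mm, 18 high, lying beyond the pen tray. Origin: centre of its underside
- canister: Bystander: white canister with a green lid, 49 mm across, 98 high, standing behind the work, right beside the big analyser. Origin: centre of its underside

How it is judged (in metres and radians):
On the way, in this order (a step that is already met when the one before it is completed fails the run):
1. the red stop key is pressed with more than 5 N while the drawer is still shut (contact force between key_stop and anything else above 5 N and value of joint drawer below 0.006 m), for 0.1 s.
2. the drawer is drawn out at least 100 mm (value of joint drawer above 0.1 m), for 0.2 s.
3. the drawer is fully home (within 6 mm) with the forceps and every glass tube lying in it (value of joint drawer below 0.006 m and x of forceps in the frame of drawer_floor between -0.068 and 0.068 m and y of forceps in the frame of drawer_floor between -0.05 and 0.05 m and z of forceps in the frame of drawer_floor between -0.006 and 0.022 m and x of tube_a in the frame of drawer_floor between -0.068 and 0.068 m and y of tube_a in the frame of drawer_floor between -0.05 and 0.05 m and z of tube_a in the frame of drawer_floor between -0.006 and 0.022 m and x of tube_b in the frame of drawer_floor between -0.068 and 0.068 m and y of tube_b in the frame of drawer_floor between -0.05 and 0.05 m and z of tube_b in the frame of drawer_floor between -0.006 and 0.022 m), for 0.3 s.
4. the amber programme key is pressed with more than 5 N, the drawer shut (contact force between key_program and anything else above 5 N and value of joint drawer below 0.006 m), for 0.1 s.
5. the green start key is pressed with more than 5 N for 0.7 s, the drawer shut (contact force between key_start and anything else above 5 N and value of joint drawer below 0.006 m), for 0.7 s.
At the end, for the whole second after the job is handed in: The drawer is within 6 mm of home with the forceps and all the glass tubes lying flat on or near its floor (their middles less than 22 mm above it), each pen and the marker that is present lies with its middle inside the blue tray and below its rim, and all are at rest (all of step 3 and x of pen_blue in the frame of pen_tray between -0.042 and 0.042 m and y of pen_blue in the frame of pen_tray between -0.035 and 0.035 m and z of each of pen_blue, pen_red, marker in the frame of pen_tray below 0.029 m and x of pen_red in the frame of pen_tray between -0.042 and 0.042 m and y of pen_red in the frame of pen_tray between -0.035 and 0.035 m and x of marker in the frame of pen_tray between -0.042 and 0.042 m and y of marker in the frame of pen_tray between -0.035 and 0.035 m and linear speed of each of forceps, tube_a, tube_b, pen_blue, pen_red, marker below 0.02 m/s); the robot touches nothing.
It fails at once if the red stop key is pressed (more than 3 N) when the drawer is shut with the forceps in it (contact force between key_stop and anything else above 3 N and value of joint drawer below 0.006 m and (x of forceps in the frame of drawer_floor between -0.068 and 0.068 m and y of forceps in the frame of drawer_floor between -0.05 and 0.05 m and z of forceps in the frame of drawer_floor between -0.006 and 0.022 m)).
It fails at once if a key is rammed with more than 45 N (contact force between any of key_stop, key_program, key_start and anything else above 45 N).
It fails at once if the bench timer or the canister is moved more than 30 mm (distance of any of timer, canister from where it was at the start of the episode above 0.03 m).
Of tube_a, tube_b, pen_blue, pen_red, marker only 3 to 5 are there at a start; the rules pass over those that are not, and their reading is None.
At some moment in a run one of forceps, tube_a, tube_b, pen_blue, pen_red, marker may be knocked a few centimetres aside while the robot is not near it.
It also fails if it takes over 210 s, if anything falls off the work surface, if the arm or the gripper's body presses on something with over 40 N, if the wrist force passes 120 N, or if a joint passes its speed limit or range.

## Working session

There is one attempt and no reset: what is moved stays moved. The work goes in short steps, Python scripts to look and compute and a tool call to move; the robot and the scene stay as the last step left them, time stands still between calls to the robot, and variables do not carry over. Pictures are saved under pics/ and viewed, at most 14 in all, crops included, and the job is handed in when it is done.

Besides the shell and the picture viewer there is one more tool, called after ">>>" as a command line: name --argument value ..., lists and objects as JSON in quotes. drive_tool: Moves the arm, as the interface text tells. Its arguments: {"type":"object","properties":{"commands":{"type":"array"},"fingers":{"type":"number"}},"required":["commands"]}

```bash
mkdir -p pics; ls; cat > h.py <<'E'
import numpy as np, cv2
from station import bot
def shot(n,name):
    p,d=bot.camera(n); cv2.imwrite(f'pics/{name}.png',p[:,:,::-1]); np.savez(f'pics/{name}.npz',p=p,d=d); return p,d
def ray(n,u,v,z):
    i=bot.camera_info(n);K=np.array(i['mtx']);T=np.array(i['pose'])
    r=T[:3,:3]@np.linalg.solve(K,[u,v,1]);o=T[:3,3];return o+r*(z-o[2])/r[2]
def cloud(n,d):
    i=bot.camera_info(n);K=np.array(i['mtx']);T=np.array(i['pose'])
    v,u=np.mgrid[:480,:640];P=np.stack([(u-K[0,2])/K[0,0]*d,(v-K[1,2])/K[1,1]*d,d],-1)
    return P@T[:3,:3].T+T[:3,3]
E
python3 - <<'E'
from h import *
for n in('top','side'):
    shot(n,n+'0');i=bot.camera_info(n);print(np.round(i['mtx'],1).tolist(),np.round(i['pose'],3).tolist())
s=bot.observe();print(s)
E
```

```text
pics
[[488.3, 0.0, 316.3], [0.0, 488.3, 241.9], [0.0, 0.0, 1.0]] [[0.111, -0.972, 0.205, 328.123], [-0.994, -0.109, 0.021, 7.991], [0.002, -0.207, -0.978, 1254.671], [0.0, 0.0, 0.0, 1.0]]
[[452.8, 0.0, 326.9], [0.0, 452.8, 240.2], [0.0, 0.0, 1.0]] [[0.822, -0.367, 0.435, 73.281], [-0.569, -0.506, 0.649, -714.119], [-0.019, -0.781, -0.625, 778.994], [0.0, 0.0, 0.0, 1.0]]
{'time': 0.1, 'qpos': array([ 1.05257915e+00,  3.13368270e-01,  1.49833554e+00, -5.91305539e-05,
        1.33098760e+00, -2.23398841e-01]), 'joint_vel': array([ 2.10338069e-04,  2.35748308e-04, -8.71074664e-04, -2.46718044e-04,
        7.54390385e-04, -1.35342925e-05]), 'joint_torque': array([ 2.02882962e-03, -4.12902403e+01, -2.60142374e+01, -2.14898491e-04,
        3.10343217e-03, -1.78055299e-06]), 'tool_pos': array([152.4603236 , 502.14418628, 230.81511482]), 'tool_rot': array([ 1.46868910e-01,  9.89155812e-01, -5.22446090e-04, -1.72314075e-04]), 'force': array([ 0.68218168, -0.08725132, -0.77568154]), 'moment': array([0.07037662, 0.06414598, 0.07016734]), 'grip_force': 0.0, 'finger_gap': 85.25479758222002}
```

View pics/top0.png

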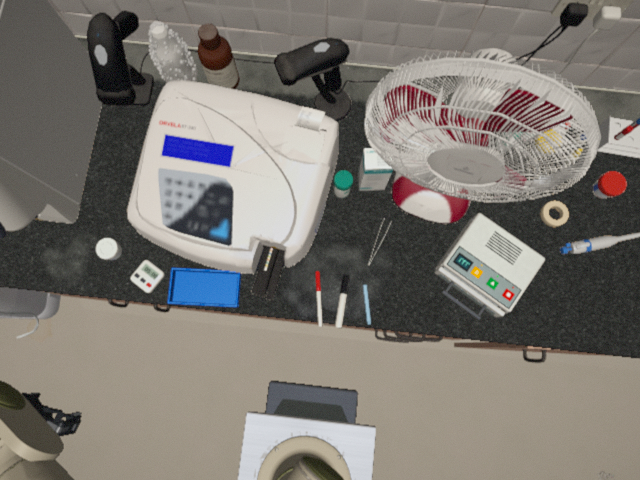

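View pics/side0.png

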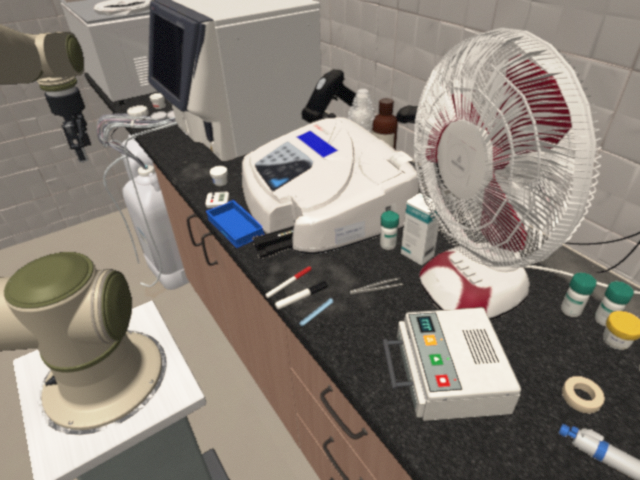

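The top view shows the tray at about (203,287), the red pen (319,298), marker (342,300), one tube (367,304), forceps (378,242), and the keys amber (477,272), green (492,284) and red (508,295). There is no blue pen and no second tube, so three optional items, which fits the rules. The fan hangs over the area behind the steriliser.

```bash
cat >> h.py <<'E'
def masks(p,n):
    hsv=cv2.cvtColor(p,cv2.COLOR_RGB2HSV);h,s,v=[hsv[...,k].astype(int) for k in range(3)]
    return h,s,v
def blob(n,m,box,z):
    u0,v0,u1,v1=box;mm=np.zeros_like(m,np.uint8);mm[v0:v1,u0:u1]=m[v0:v1,u0:u1]
    k,l,st,_=cv2.connectedComponentsWithStats(mm)
    if k<2: return None
    j=1+np.argmax(st[1:,4]);v,u=np.nonzero(l==j)
    P=np.array([ray(n,a,b,z)[:2] for a,b in zip(u,v)]);
    (c,wh,a)=cv2.minAreaRect(P.astype(np.float32))
    bx=cv2.boxPoints((c,wh,a));e=[bx[1]-bx[0],bx[2]-bx[1]];L=max(e,key=np.linalg.norm)
    ang=np.degrees(np.arctan2(L[1],L[0]))%180
    return np.round(c,1).tolist(),np.round(sorted(wh),1).tolist(),round(float(ang),1),len(u)
E
python3 - <<'E'
from h import *
f=np.load('pics/top0.npz');p,d=f['p'],f['d'];h,s,v=masks(p,'top');C=cloud('top',d)
print('tray',blob('top',(abs(h-107)<12)&(s>150),(150,255,250,320),30))
print('redpen',blob('top',(v>130),(308,262,330,330),6))
print('redcap',blob('top',(s>130)&(v>90),(308,262,330,330),6))
print('marker',blob('top',(v>120),(332,270,352,332),10))
print('tube',blob('top',(v>110)&(s>40),(357,275,380,335),6))
print('forceps',blob('top',(v>95),(362,212,395,270),5))
for nm,m in(('amber',(abs(h-20)<10)&(s>130)),('green',(abs(h-65)<25)&(s>130)),('red',((h<8)|(h>170))&(s>150))):
    print(nm,blob('top',m,(450,250,530,310),87))
g=(v>140)&(s<60)
print('steri',blob('top',g,(425,205,550,325),84))
print('canister',blob('top',(abs(h-80)<15)&(s>100),(325,160,360,200),98))
# depth checks
for nm,(a,b) in dict(table=(400,290),tube=(367,304),marker=(341,310),red=(508,298),sttop=(500,250),handle=(465,302),fan=(470,170),fanbase=(430,200),fanlow=(480,210),black=(265,270)).items():
    print(nm,np.round(C[b,a]))
fan=C[60:235,365:600].reshape(-1,3);fan=fan[fan[:,2]>110];print('fan min x',np.percentile(fan[:,0],[0.2,2]),'z',np.percentile(fan[:,2],[2,98]))
E
python3 - <<'E'
import cv2
a=cv2.imread('pics/top0.png')[200:330,290:560];cv2.imwrite('pics/c0.png',cv2.resize(a,None,fx=2.9,fy=2.9,interpolation=2))
E
```

```text
tray ([439.4, 302.3], [93.5, 179.3], 93.5, 2598)
redpen ([441.5, 12.6], [53.0, 147.5], 6.4, 361)Traceback (most recent call last):
  File "<stdin>", line 5, in <module>
  File "h.py", line 20, in blob
    P=np.array([ray(n,a,b,z)[:2] for a,b in zip(u,v)]);
                ~~~^^^^^^^^^
  File "h.py", line 6, in ray
    i=bot.camera_info(n);K=np.array(i['mtx']);T=np.array(i['pose'])
ValueError: time passes only in moves, steps and waits
```

View pics/c0.png

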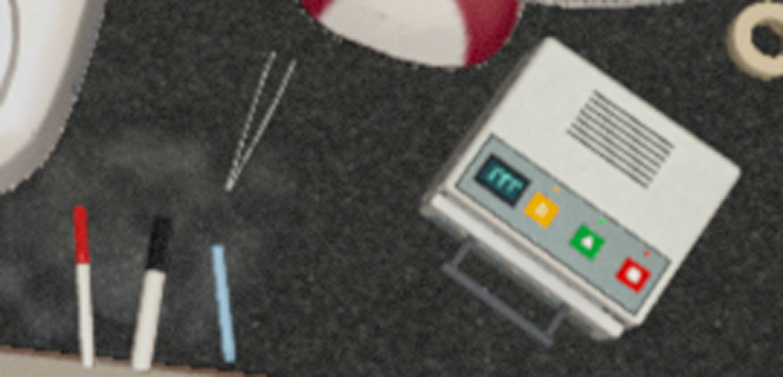

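The crop shows the red pen from (318,271) to (320,326), the marker (345,275) to (339,327), the tube (365,285) to (370,324), and the forceps with their tip at (369,265) and open end at (387,220). The drawer handle runs from (445,292) to (479,318).

```bash
python3 - <<'E'
from h import *
import pickle
pickle.dump({n:{k:np.array(v) for k,v in bot.camera_info(n).items() if k in('mtx','pose')} for n in('top','side')},open('cal.pkl','wb'))
E
sed -i 's/bot.camera_info(n)/CAL[n]/; 2a import pickle,os\nCAL=pickle.load(open("cal.pkl","rb"))' h.py
python3 - <<'E'
from h import *
f=np.load('pics/top0.npz');p,d=f['p'],f['d'];h,s,v=masks(p,'top');C=cloud('top',d)
def seg(nm,a,b,z):
    A=ray('top',*a,z)[:2];B=ray('top',*b,z)[:2];L=B-A
    print(nm,np.round((A+B)/2,1),'len',round(np.linalg.norm(L),1),'ang',round(np.degrees(np.arctan2(*L[::-1]))%180,1))
seg('redpen',(317.6,271.4),(320.3,326.2),6)
seg('marker',(345.5,274.8),(338.6,326.9),10)
seg('tube',(364.8,284.8),(369.7,324.1),6)
seg('forceps',(369,265.2),(387.4,220.1),5)
seg('handle',(443.7,292.2),(479,318),50)
B=(h>95)&(h<118)&(s>150)
print('tray',blob('top',B,(150,255,250,320),30))
print('tube',blob('top',(v>110)&(s>40)&(h>90)&(h<115),(357,275,380,335),6))
for nm,m in(('amber',(abs(h-20)<10)&(s>130)),('green',(abs(h-65)<25)&(s>130)),('red',((h<8)|(h>170))&(s>150))):
    print(nm,blob('top',m,(450,250,530,310),87))
print('canister',blob('top',(abs(h-80)<15)&(s>100),(325,160,360,200),98))
for nm,(a,b) in dict(table=(400,290),tube=(367,304),marker=(341,310),red=(508,298),sttop=(500,250),handle=(465,306),fanbase=(430,200),black=(265,270),blackr=(285,262),an=(255,250)).items():
    print(nm,np.round(C[b,a]))
fan=C[60:235,365:600].reshape(-1,3);fan=fan[fan[:,2]>110];print('fan min x',np.percentile(fan[:,0],[0.2,2]),'z',np.percentile(fan[:,2],[2,98]))
f=np.load('pics/side0.npz');p,d=f['p'],f['d'];h,s,v=masks(p,'side')
for nm,m in(('amber',(abs(h-20)<10)&(s>130)),('green',(abs(h-65)<25)&(s>130)),('red',((h<8)|(h>170))&(s>150))):
    print('side',nm,blob('side',m,(415,330,460,390),87))
E
```

```text
redpen [444.6  11.7] len 139.6 ang 9.1
marker [445.5 -47.3] len 133.3 ang 178.2
tube [ 443.6 -112.1] len 100.1 ang 12.3
forceps [ 607.3 -126.5] len 131.0 ang 163.3
handle [ 463.3 -337.6] len 104.1 ang 59.1
tray ([439.4, 302.3], [93.5, 179.3], 93.5, 2598)
tube ([444.4, -110.1], [11.5, 102.1], 11.6, 181)
amber ([542.9, -359.0], [21.0, 22.8], 60.2, 74)
green ([519.9, -397.7], [19.5, 22.2], 57.9, 61)
red ([496.9, -436.2], [19.4, 21.9], 57.7, 53)
canister ([736.4, -15.7], [44.9, 49.8], 5.9, 313)
table [ 490. -193.    1.]
tube [ 444. -111.   11.]
marker [421. -47.  15.]
red [ 489. -438.   85.]
sttop [ 604. -415.   84.]
handle [ 462. -346.   51.]
fanbase [ 721. -243.   57.]
black [498. 155.  35.]
blackr [519. 105.  62.]
an [533. 176. 107.]
fan min x [328.1225902  669.14840144] z [165.4327129 578.1500001]
side amber ([541.1, -360.5], [21.6, 21.6], 54.5, 92)
side green ([517.3, -399.8], [18.6, 20.1], 57.0, 66)
side red ([494.7, -438.1], [19.9, 22.3], 57.5, 94)
```

The calibration checks out: tube length 100–102 mm, key spacing 45 mm, table z = 1. The steriliser's y axis lies at 59.2°, and the red key is at about (496,-437). I'll shut the fingers, turn to yaw -31° and travel there.

>>> drive_tool --commands '[[[13.2, -36.1, 0], [0, 0, -6.93]], [[13.2, -36.1, 0], [0, 0, -6.93]], [[13.2, -36.1, 0], [0, 0, -6.93]], [[13.2, -36.1, 0], [0, 0, -6.93]], [[13.2, -36.1, 0], [0, 0, -6.93]], [[13.2, -36.1, 0], [0, 0, -6.93]], [[13.2, -36.1, 0], [0, 0, -6.93]], [[13.2, -36.1, 0], [0, 0, -6.93]], [[13.2, -36.1, 0], [0, 0, -6.93]], [[13.2, -36.1, 0], [0, 0, -6.93]], [[13.2, -36.1, 0], [0, 0, -6.93]], [[13.2, -36.1, 0], [0, 0, -6.93]], [[13.2, -36.1, 0], [0, 0, -6.93]], [[13.2, -36.1, 0], [0, 0, -6.93]], [[13.2, -36.1, 0], [0, 0, -6.93]], [[13.2, -36.1, 0], [0, 0, 0]], [[13.2, -36.1, 0], [0, 0, 0]], [[13.2, -36.1, 0], [0, 0, 0]], [[13.2, -36.1, 0], [0, 0, 0]], [[0, 0, 0], [0, 0, 0]]]' --fingers 1

```text
time: 1.77
tool_pos: [404.4, -188.5, 230.5]
tool_rot: [0.871, 0.492, -0.0, 0.0]
force: [0.7, -0.1, -1.3]
finger_gap: 0.0
grip_force: 0.0
```

>>> drive_tool --commands '[[[13.1, -35.5, -9], [0, 0, 0]], [[13.1, -35.5, -9], [0, 0, 0]], [[13.1, -35.5, -9], [0, 0, 0]], [[13.1, -35.5, -9], [0, 0, 0]], [[13.1, -35.5, -9], [0, 0, 0]], [[13.1, -35.5, -9], [0, 0, 0]], [[13, -35.5, -9], [0, 0, 0]], [[0, 0, -35], [0, 0, 0]], [[0, 0, -25], [0, 0, 0]], [[0, 0, 0], [0, 0, 0]], [[0, 0, 0], [0, 0, 0]]]'

```text
time: 2.68
tool_pos: [494.7, -431.4, 107.6]
tool_rot: [0.87, 0.494, -0.0, -0.001]
force: [0.1, 0.0, 0.9]
finger_gap: 0.2
grip_force: 0.0
```

```bash
python3 - <<'E'
from h import *
print(bot.observe()['tool_pos'])
p,d=shot('side','s1');a=p[290:420,360:520,::-1];cv2.imwrite('pics/c1.png',cv2.resize(a,None,fx=4,fy=4,interpolation=2))
E
```

```text
[ 494.68936328 -431.37134265  107.64425489]
```

View pics/c1.png

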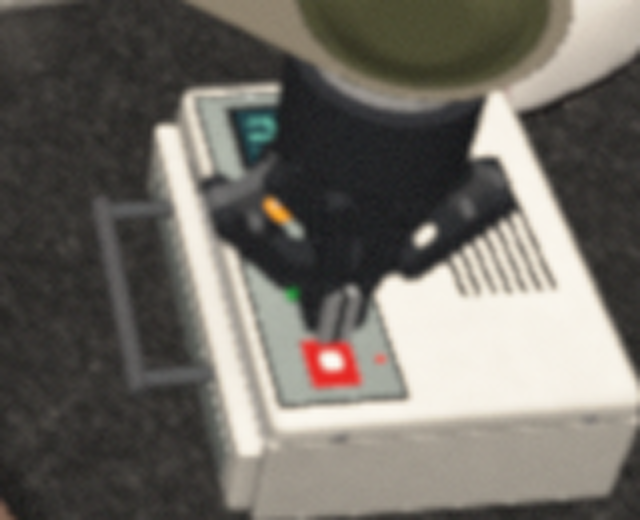

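The fingertips hover just above and slightly left of the red key. I'll correct that and go down gently.

>>> drive_tool --commands '[[[1.3, -5.6, -6], [0, 0, 0]], [[0, 0, -6], [0, 0, 0]], [[0, 0, -5], [0, 0, 0]], [[0, 0, -2], [0, 0, 0]], [[0, 0, -1], [0, 0, 0]], [[0, 0, 0], [0, 0, 0]]]'

```text
time: 3.23
tool_pos: [496.2, -437.6, 88.2]
tool_rot: [0.87, 0.494, -0.0, -0.0]
force: [0.5, -0.6, 0.5]
finger_gap: 0.3
grip_force: 0.0
```

>>> drive_tool --commands '[[[0, 0, -1], [0, 0, 0]], [[0, 0, -0.5], [0, 0, 0]], [[0, 0, -0.3], [0, 0, 0]], [[0, 0, 0], [0, 0, 0]]]'

```text
time: 3.57
tool_pos: [496.4, -437.7, 86.9]
tool_rot: [0.87, 0.494, 0.0, 0.0]
force: [-0.9, 1.0, 3.1]
finger_gap: -0.3
grip_force: 1.4
```

>>> drive_tool --commands '[[[0, 0, -0.5], [0, 0, 0]], [[0, 0, 0], [0, 0, 0]]]'

```text
time: 3.73
tool_pos: [496.4, -437.7, 86.5]
tool_rot: [0.87, 0.494, 0.0, 0.0]
force: [-1.4, 1.1, 5.9]
finger_gap: -0.2
grip_force: 2.7
```

>>> drive_tool --commands '[[[0, 0, -0.5], [0, 0, 0]], [[0, 0, -0.3], [0, 0, 0]], [[0, 0, 0], [0, 0, 0]], [[0, 0, 0], [0, 0, 0]]]'

```text
time: 4.07
tool_pos: [496.4, -437.8, 86.3]
tool_rot: [0.87, 0.494, 0.0, 0.0]
force: [-2.5, 3.1, 8.2]
finger_gap: 0.3
grip_force: 4.2
```

>>> drive_tool --commands '[[[0, 0, -0.6], [0, 0, 0]], [[0, 0, -0.5], [0, 0, 0]], [[0, 0, 0], [0, 0, 0]], [[0, 0, 0], [0, 0, 0]]]'

```text
time: 4.4
tool_pos: [496.4, -437.8, 86.2]
tool_rot: [0.87, 0.494, 0.0, 0.001]
force: [-4.5, 4.9, 15.2]
finger_gap: 0.3
grip_force: 7.4
```

The red key is pressed at 15 N. I'll rise and move above the handle with a 26 mm opening.

>>> drive_tool --commands '[[[0, 0, 15], [0, 0, 0]], [[0, 0, 35], [0, 0, 0]], [[-11, 33, 5], [0, 0, 0]], [[-11, 33, 0], [0, 0, 0]], [[-11, 34, 0], [0, 0, 0]], [[0, 0, 0], [0, 0, 0]], [[0, 0, 0], [0, 0, 0]]]' --fingers 0.39

```text
time: 4.98
tool_pos: [463.1, -336.5, 139.3]
tool_rot: [0.869, 0.494, -0.0, -0.0]
force: [-0.5, -0.8, 0.4]
finger_gap: 26.2
grip_force: 0.0
```

```bash
python3 - <<'E'
from h import *
print(bot.observe()['tool_pos'])
p,d=shot('side','s2');a=p[270:420,340:520,::-1];cv2.imwrite('pics/c2.png',cv2.resize(a,None,fx=4,fy=4,interpolation=2))
E
```

```text
[ 463.09733658 -336.48445571  139.3236668 ]
```

View pics/c2.png

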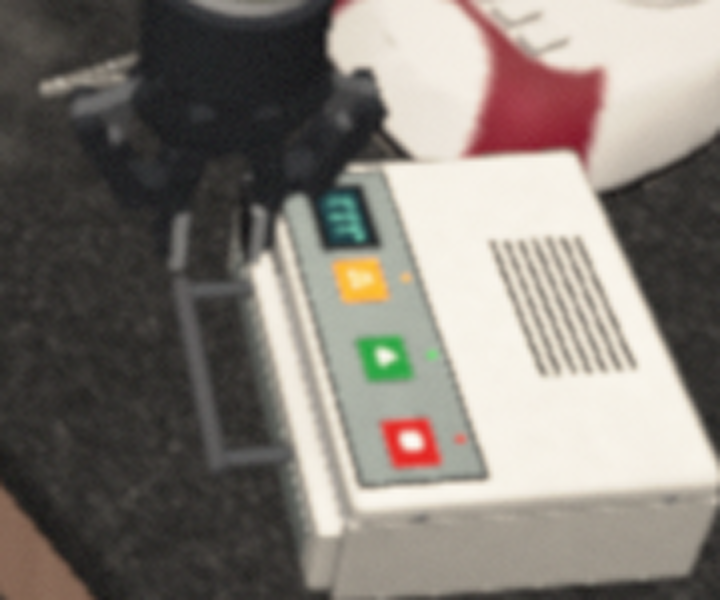

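The fingers are above the left end of the handle in this oblique view (handle corners at crop (180,283) and (215,462)). I'll cross-check the handle from this camera.

```bash
python3 - <<'E'
from h import *
A=ray('side',385,340.75,50);B=ray('side',393.75,385.5,50);print(A,B,(A+B)/2)
E
```

```text
[ 490.91139239 -291.90838512   50.        ] [ 437.08174761 -379.80799355   50.        ] [ 463.99657    -335.85818933   50.        ]
```

>>> drive_tool --commands '[[[0.5, 0, -30], [0, 0, 0]], [[0, 0, -30], [0, 0, 0]], [[0, 0, -15], [0, 0, 0]], [[0, 0, -10], [0, 0, 0]], [[0, 0, -8], [0, 0, 0]], [[0, 0, -8], [0, 0, 0]], [[0, 0, 0], [0, 0, 0]], [[0, 0, 0], [0, 0, 0]]]'

```text
time: 5.7
tool_pos: [464.0, -338.1, 38.5]
tool_rot: [0.87, 0.494, 0.0, 0.0]
force: [0.9, 0.3, 1.2]
finger_gap: 25.9
grip_force: 0.0
```

>>> drive_tool --commands '[[[0, 0, 0], [0, 0, 0]], [[0, 0, 0], [0, 0, 0]], [[0, 0, 0], [0, 0, 0]], [[0, 0, 0], [0, 0, 0]]]' --fingers 1

```text
time: 6.03
tool_pos: [463.3, -337.6, 39.1]
tool_rot: [0.87, 0.494, -0.0, -0.0]
force: [-4.0, 2.2, 4.5]
finger_gap: 7.9
grip_force: 58.7
```

Gripped. I'll pull out 146 mm along (-0.858,0.513).

>>> drive_tool --commands '[[[-6.3, 3.75, 0], [0, 0, 0]], [[-12.5, 7.5, 0], [0, 0, 0]], [[-12.5, 7.5, 0], [0, 0, 0]], [[-12.5, 7.5, 0], [0, 0, 0]], [[-12.5, 7.5, 0], [0, 0, 0]], [[-12.5, 7.5, 0], [0, 0, 0]], [[-12.5, 7.5, 0], [0, 0, 0]], [[-12.5, 7.5, 0], [0, 0, 0]], [[-12.5, 7.5, 0], [0, 0, 0]], [[-12.5, 7.5, 0], [0, 0, 0]], [[-6.3, 3.75, 0], [0, 0, 0]], [[-4, 2.4, 0], [0, 0, 0]], [[0, 0, 0], [0, 0, 0]], [[0, 0, 0], [0, 0, 0]]]'

```text
time: 7.2
tool_pos: [335.0, -261.1, 39.0]
tool_rot: [0.87, 0.494, -0.0, 0.001]
force: [-2.6, -1.3, 10.1]
finger_gap: 7.3
grip_force: 60.9
```

>>> drive_tool --commands '[[[0, 0, 0], [0, 0, 0]], [[0, 0, 0], [0, 0, 0]], [[0, 0, 0], [0, 0, 0]], [[0, 0, 30], [0, 0, 0]], [[0, 0, 40], [0, 0, 0]], [[0, 0, 35], [0, 0, 0]]]' --fingers 0.39

```text
time: 7.7
tool_pos: [334.4, -259.6, 144.4]
tool_rot: [0.87, 0.494, 0.0, -0.001]
force: [0.6, -0.9, 0.2]
finger_gap: 26.2
grip_force: 0.0
```

>>> drive_tool --commands '[[[13.5, 19, 0], [0, 0, -6.7]], [[13.5, 19, 0], [0, 0, -6.7]], [[13.5, 19, 0], [0, 0, -6.7]], [[13.5, 19, 0], [0, 0, -6.7]], [[13.5, 19, 0], [0, 0, -6.7]], [[13.5, 19, 0], [0, 0, -6.7]], [[13.5, 19, 0], [0, 0, -6.7]], [[13.5, 19, 0], [0, 0, 0]], [[0, 0, 0], [0, 0, 0]], [[0, 0, 0], [0, 0, 0]]]'

```text
time: 8.53
tool_pos: [442.7, -107.4, 142.7]
tool_rot: [0.994, 0.108, -0.0, -0.0]
force: [-0.4, -0.5, -0.5]
finger_gap: 25.9
grip_force: 0.0
```

```bash
python3 - <<'E'
from h import *
s=bot.observe();print(s['tool_pos'],s['tool_rot'])
p,d=shot('top','t3');shot('side','s3');a=p[200:380,290:560,::-1];cv2.imwrite('pics/c3.png',cv2.resize(a,None,fx=2.9,fy=2.9,interpolation=2))
C=cloud('top',d);D=C[230:340,380:520].reshape(-1,3);c=np.array([463.6,-337])-149.4*np.array([.859,-.512]);
ex=np.array([.859,-.512]);ey=np.array([.512,.859])
X=(D[:,:2]-c)@ex;Y=(D[:,:2]-c)@ey;Z=D[:,2]
m=(Z>8)&(Z<22)&(abs(Y)<84)&(X>20)&(X<200);print('floor',m.sum(),np.percentile(X[m],[1,99]),np.percentile(Y[m],[1,99]),np.median(Z[m]))
m=(Z>36)&(Z<48)&(abs(Y)<110)&(X>20)&(X<200);print('walls',m.sum(),np.percentile(X[m],[1,99]),np.percentile(Y[m],[1,99]))
E
```

```text
[ 442.71900199 -107.3537469   142.70062947] [ 9.94150818e-01  1.07999378e-01 -4.25176010e-04 -3.23327833e-04]
floor 3054 [ 57.58565523 191.22745349] [-79.81080971  76.12984209] 16.096713914230122
walls 274 [ 36.04664223 198.52930622] [-87.48286721  89.4452762 ]
```

View pics/c3.png

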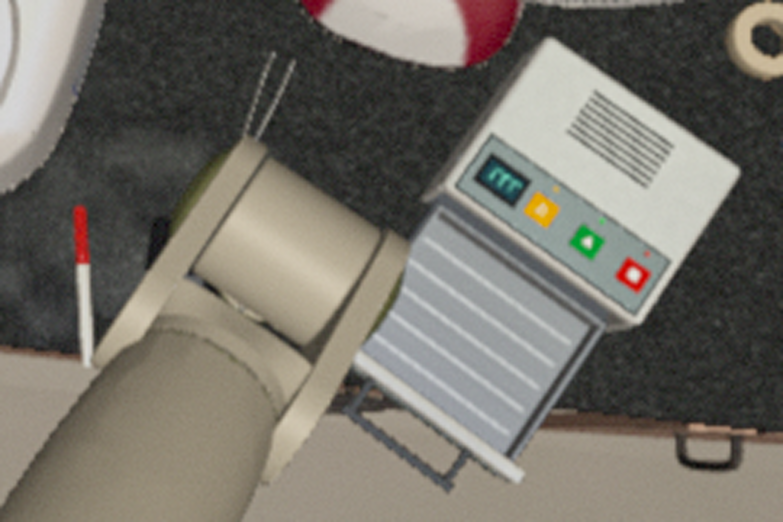

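The drawer is fully out, and its floor reads z = 16, centred at about (437.5,-321.4). The gripper hangs over the tube, so I'll descend and grasp it.

>>> drive_tool --commands '[[[1.3, -3.5, -38], [0, 0, 0]], [[0, 0, -38], [0, 0, 0]], [[0, 0, -30], [0, 0, 0]], [[0, 0, -17], [0, 0, 0]], [[0, 0, -10], [0, 0, 0]], [[0, 0, -5.5], [0, 0, 0]], [[0, 0, 0], [0, 0, 0]], [[0, 0, 0], [0, 0, 0]]]'

```text
time: 9.3
tool_pos: [444.4, -112.2, 5.4]
tool_rot: [0.994, 0.107, 0.001, 0.0]
force: [0.1, 0.3, 0.1]
finger_gap: 25.7
grip_force: 0.0
```

>>> drive_tool --commands '[[[0, 0, 0], [0, 0, 0]], [[0, 0, 0], [0, 0, 0]], [[0, 0, 0], [0, 0, 0]], [[0, 0, 0], [0, 0, 0]]]' --fingers 1

```text
time: 9.63
tool_pos: [444.6, -112.2, 5.9]
tool_rot: [0.994, 0.107, 0.001, 0.001]
force: [-2.3, -0.4, 4.6]
finger_gap: 9.6
grip_force: 58.9
```

>>> drive_tool --commands '[[[0, 0, 25], [0, 0, 0]], [[0, 0, 35], [0, 0, 0]], [[0, 0, 35], [0, 0, 0]], [[-5, -27.5, 0], [0, 0, 6.7]], [[-5, -27.5, 0], [0, 0, 6.7]], [[-5, -27.5, 0], [0, 0, 6.7]], [[-5, -27.5, 0], [0, 0, 6.7]], [[-5, -27.5, 0], [0, 0, 6.7]], [[-5, -27.5, 0], [0, 0, 6.7]], [[-4.5, -28, 0], [0, 0, 6.7]], [[0, 0, 0], [0, 0, 0]], [[0, 0, 0], [0, 0, 0]]]'

```text
time: 10.63
tool_pos: [409.2, -305.6, 100.2]
tool_rot: [0.87, 0.492, 0.0, 0.0]
force: [0.9, -0.4, -0.3]
finger_gap: 9.5
grip_force: 58.8
```

>>> drive_tool --commands '[[[0, 0, -30], [0, 0, 0]], [[0, 0, -25], [0, 0, 0]], [[0, 0, -12], [0, 0, 0]], [[0, 0, -7], [0, 0, 0]], [[0, 0, -3], [0, 0, 0]], [[0, 0, 0], [0, 0, 0]]]'

```text
time: 11.13
tool_pos: [409.7, -304.3, 22.9]
tool_rot: [0.87, 0.494, 0.0, 0.0]
force: [0.6, 0.0, 0.3]
finger_gap: 9.7
grip_force: 58.8
```

>>> drive_tool --commands '[[[0, 0, 0], [0, 0, 0]], [[0, 0, 0], [0, 0, 0]], [[0, 0, 25], [0, 0, 0]], [[0, 0, 40], [0, 0, 0]], [[0, 0, 40], [0, 0, 0]], [[0, 0, 15], [0, 0, 0]]]' --fingers 0.35

```text
time: 11.63
tool_pos: [410.8, -306.1, 148.5]
tool_rot: [0.87, 0.494, 0.001, 0.004]
force: [0.4, -0.2, 0.4]
finger_gap: 27.4
grip_force: 0.0
```

>>> drive_tool --commands '[[[10, 16.2, 0], [0, 0, -6.9]], [[10, 16.2, 0], [0, 0, -6.9]], [[10, 16.2, 0], [0, 0, -6.9]], [[10, 16.2, 0], [0, 0, -6.9]], [[10, 16.2, 0], [0, 0, -6.9]], [[10, 16.2, 0], [0, 0, -6.9]], [[10, 16.2, 0], [0, 0, -6.9]], [[10, 16.2, 0], [0, 0, -6.9]], [[10, 16.2, 0], [0, 0, -6.9]], [[10, 16.2, 0], [0, 0, -6.9]], [[10, 16, 0], [0, 0, -6.9]], [[0, 0, 0], [0, 0, 0]], [[0, 0, 0], [0, 0, 0]]]'

```text
time: 12.72
tool_pos: [519.7, -126.4, 143.1]
tool_rot: [0.99, -0.144, 0.0, 0.0]
force: [-0.1, -0.6, 0.0]
finger_gap: 28.0
grip_force: 0.0
```

```bash
python3 - <<'E'
from h import *
s=bot.observe();print(s['tool_pos'],s['tool_rot'])
p,d=shot('top','t4');p2,_=shot('side','s4')
a=cv2.resize(p[200:350,290:490,::-1],None,fx=3,fy=3,interpolation=2);b=cv2.resize(p2[240:360,260:460,::-1],None,fx=3,fy=3,interpolation=2)[:,:200*3]
b=cv2.copyMakeBorder(b,0,0,0,0,0);cv2.imwrite('pics/c4.png',a);cv2.imwrite('pics/c4b.png',b)
E
```

```text
[ 519.65435448 -126.37741866  143.13095678] [ 9.89622379e-01 -1.43691766e-01  4.19582298e-04  2.19377253e-04]
```

View pics/c4.png

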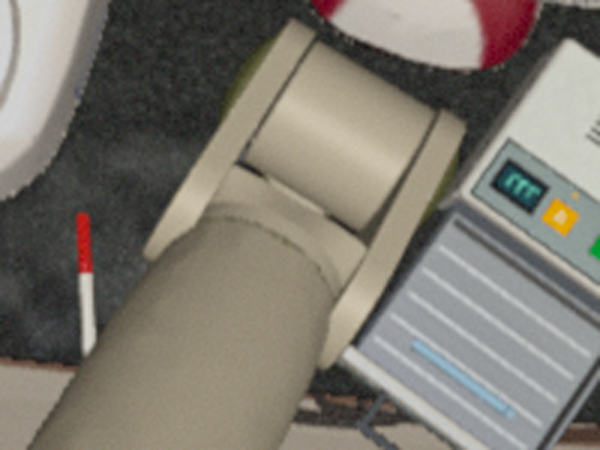

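View pics/c4b.png

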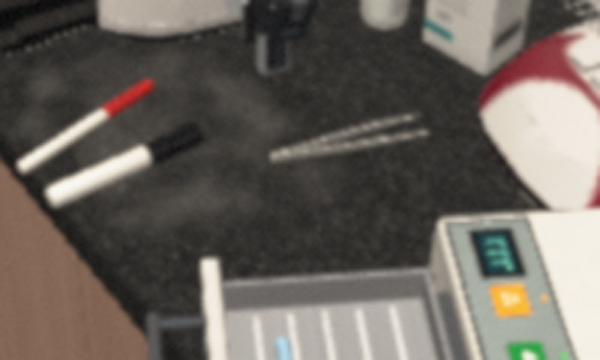

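The tube lies in the drawer along its y. The side crop shows the forceps with their tip at (272,157) and ends at (418,117)/(428,132), and the marker and red pen at the left.

```bash
python3 - <<'E'
from h import *
def q(u,v,z): return ray('side',260+u/3,240+v/3,z)[:2]
def seg(nm,A,B):
    L=B-A;print(nm,np.round(A),np.round(B),np.round((A+B)/2,1),'len',round(np.linalg.norm(L),1),'ang',round(np.degrees(np.arctan2(*L[::-1]))%180,1))
e1,e2=q(418,117,5),q(428,132,5);print(e1,e2)
seg('forceps',q(272,157,5),(e1+e2)/2)
seg('marker',q(49,197,10),q(203,128,10))
seg('redpen',q(20,168,6),q(153,82,6))
E
```

```text
[ 669.13376388 -140.73122141] [ 663.91130182 -158.62448405]
forceps [ 544. -108.] [ 667. -150.] [ 605.4 -128.6] len 129.2 ang 161.0
marker [376. -46.] [516. -53.] [445.9 -49.1] len 139.7 ang 177.2
redpen [375.  -2.] [515.  22.] [445.  10.] len 142.9 ang 9.4
```

The forceps are still at (606,-127.5), angle 162°. I'll move over and grasp.

>>> drive_tool --commands '[[[29, -0.5, -10], [0, 0, -1.2]], [[29, -0.5, -20], [0, 0, 0]], [[28.5, 0, -25], [0, 0, 0]], [[0, 0, -35], [0, 0, 0]], [[0, 0, -25], [0, 0, 0]], [[0, 0, -12], [0, 0, 0]], [[0, 0, -8], [0, 0, 0]], [[0, 0, -3.5], [0, 0, 0]], [[0, 0, 0], [0, 0, 0]], [[0, 0, 0], [0, 0, 0]]]'

```text
time: 13.65
tool_pos: [606.6, -128.3, 5.7]
tool_rot: [0.988, -0.156, 0.001, 0.0]
force: [0.4, -0.8, -0.5]
finger_gap: 27.8
grip_force: 0.0
```

>>> drive_tool --commands '[[[0, 0, 0], [0, 0, 0]], [[0, 0, 0], [0, 0, 0]], [[0, 0, 0], [0, 0, 0]], [[0, 0, 0], [0, 0, 0]]]' --fingers 1

```text
time: 13.98
tool_pos: [606.8, -128.0, 5.8]
tool_rot: [0.988, -0.156, 0.001, 0.0]
force: [-0.7, 0.8, 7.7]
finger_gap: 12.3
grip_force: 58.1
```

>>> drive_tool --commands '[[[0, 0, 20], [0, 0, 0]], [[0, 0, 35], [0, 0, 0]], [[0, 0, 35], [0, 0, 0]], [[0, 0, 30], [0, 0, 0]], [[-14, -18.4, 0], [0, 0, 7]], [[-14, -18.4, 0], [0, 0, 7]], [[-14, -18.4, 0], [0, 0, 7]], [[-14, -18.4, 0], [0, 0, 7]], [[-14, -18.4, 0], [0, 0, 7]], [[-14, -18.4, 0], [0, 0, 7]], [[-14, -18.4, 0], [0, 0, 7]], [[-14, -18.4, 0], [0, 0, 7]], [[-14, -18.4, 0], [0, 0, 7]], [[-14, -18.4, 0], [0, 0, 7]], [[-14, -18.4, 0], [0, 0, 7]], [[0, 0, 0], [0, 0, 0]], [[0, 0, 0], [0, 0, 0]]]'

```text
time: 15.4
tool_pos: [451.6, -330.8, 124.5]
tool_rot: [0.871, 0.491, 0.0, 0.0]
force: [0.3, -0.5, -0.3]
finger_gap: 12.8
grip_force: 57.8
```

```bash
python3 - <<'E'
from h import *
s=bot.observe();print(s['tool_pos'],s['tool_rot'])
p2,_=shot('side','s5')
cv2.imwrite('pics/c5.png',cv2.resize(p2[270:420,320:500,::-1],None,fx=4,fy=4,interpolation=2))
E
```

```text
[ 451.56036092 -330.75389301  124.46511421] [8.70903449e-01 4.91454081e-01 1.08324737e-04 2.40919855e-04]
```

View pics/c5.png

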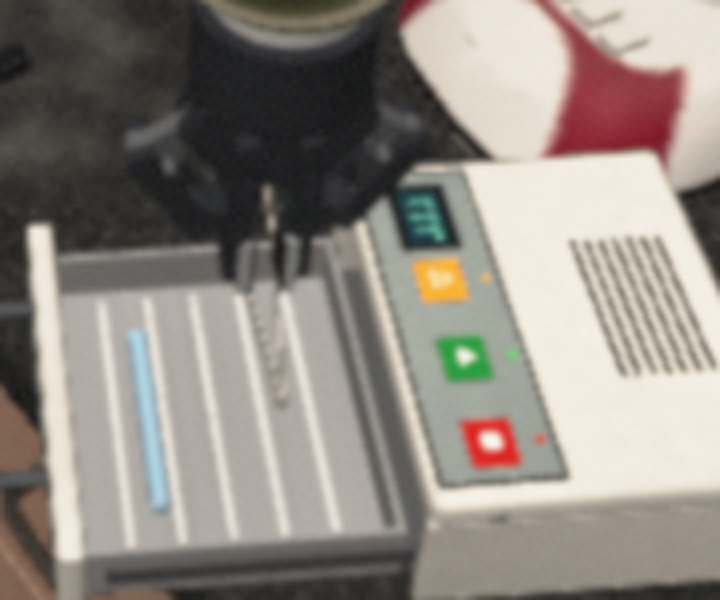

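Forceps are held straight along the drawer's y. The gripper knuckles would come close to the housing here, so I'll place them nearer the middle (drawer x ≈ +3).

>>> drive_tool --commands '[[[-11.5, 8, -20], [0, 0, 0]], [[0, 0, -30], [0, 0, 0]], [[0, 0, -25], [0, 0, 0]], [[0, 0, -15], [0, 0, 0]], [[0, 0, -8], [0, 0, 0]], [[0, 0, -3.5], [0, 0, 0]], [[0, 0, 0], [0, 0, 0]]]'

```text
time: 16.03
tool_pos: [441.0, -321.8, 22.8]
tool_rot: [0.87, 0.493, 0.0, 0.0]
force: [0.2, -0.3, 0.2]
finger_gap: 12.4
grip_force: 57.9
```

>>> drive_tool --commands '[[[0, 0, 0], [0, 0, 0]], [[0, 0, 0], [0, 0, 0]], [[0, 0, 20], [0, 0, 0]], [[0, 0, 40], [0, 0, 0]], [[0, 0, 40], [0, 0, 0]], [[0, 0, 10], [0, 0, 0]]]' --fingers 0.53

```text
time: 16.53
tool_pos: [442.2, -324.0, 139.4]
tool_rot: [0.87, 0.493, 0.001, 0.005]
force: [0.2, 0.1, -0.1]
finger_gap: 20.7
grip_force: 0.0
```

>>> drive_tool --commands '[[[0.5, 30, 0], [0, 0, -6.8]], [[0.5, 30, 0], [0, 0, -6.8]], [[0.5, 30, 0], [0, 0, -6.8]], [[0.5, 30, 0], [0, 0, -6.8]], [[0.5, 30, 0], [0, 0, -6.8]], [[0.5, 30, 0], [0, 0, -6.8]], [[0.5, 30, 0], [0, 0, -6.8]], [[0.5, 30, 0], [0, 0, -6.8]], [[0.5, 30, 0], [0, 0, -6.8]], [[0, 0, 0], [0, 0, 0]], [[0, 0, 0], [0, 0, 0]]]' --fingers 0.05

```text
time: 17.45
tool_pos: [445.1, -51.2, 133.1]
tool_rot: [1.0, -0.017, 0.001, 0.0]
force: [0.3, 0.6, 0.1]
finger_gap: 40.6
grip_force: 0.0
```

```bash
python3 - <<'E'
from h import *
s=bot.observe();print(s['tool_pos'],s['tool_rot'])
p2,_=shot('side','s6');p,_=shot('top','t6')
cv2.imwrite('pics/c6.png',cv2.resize(p2[230:430,250:470,::-1],None,fx=3,fy=3,interpolation=2))
E
```

```text
[445.13501756 -51.23293639 133.13643031] [ 9.99852859e-01 -1.71412857e-02  6.08858640e-04  2.55437423e-04]
```

View pics/c6.png

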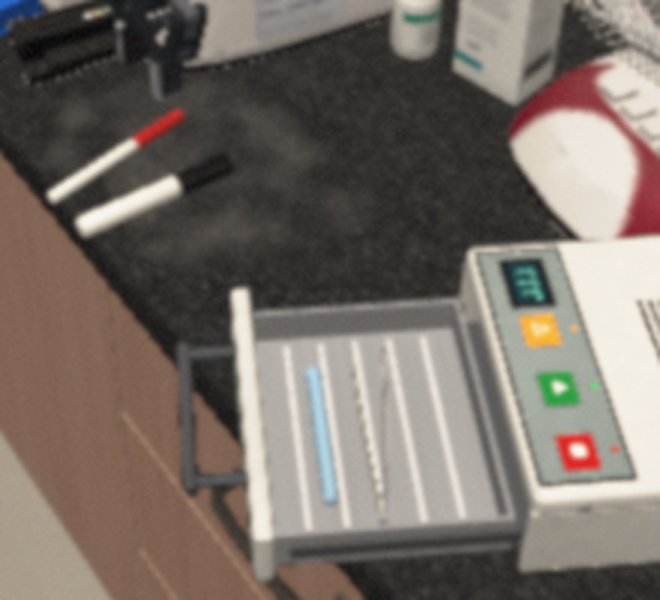

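Tube and forceps lie flat in the drawer, and the marker and red pen are unmoved. I'll grasp the marker.

>>> drive_tool --commands '[[[0.5, 2.5, -35], [0, 0, 0]], [[0, 0, -35], [0, 0, 0]], [[0, 0, -30], [0, 0, 0]], [[0, 0, -15], [0, 0, 0]], [[0, 0, -8], [0, 0, 0]], [[0, 0, -3], [0, 0, 0]], [[0, 0, 0], [0, 0, 0]], [[0, 0, 0], [0, 0, 0]]]'

```text
time: 18.22
tool_pos: [446.1, -50.2, 7.5]
tool_rot: [1.0, -0.019, 0.001, 0.0]
force: [0.6, 0.8, -0.9]
finger_gap: 40.7
grip_force: 0.0
```

>>> drive_tool --commands '[[[0, 0, 0], [0, 0, 0]], [[0, 0, 0], [0, 0, 0]], [[0, 0, 0], [0, 0, 0]], [[0, 0, 0], [0, 0, 0]], [[0, 0, 0], [0, 0, 0]]]' --fingers 1

```text
time: 18.63
tool_pos: [446.1, -49.9, 7.7]
tool_rot: [1.0, -0.019, 0.001, 0.0]
force: [-1.5, 0.7, 7.2]
finger_gap: 17.0
grip_force: 59.6
```

```bash
python3 - <<'E'
from h import *
f=np.load('pics/top0.npz');p,d=f['p'],f['d'];C=cloud('top',d);h,s,v=masks(p,'top')
D=C[250:325,150:260].reshape(-1,3);B=((h>95)&(h<118)&(s>150))[250:325,150:260].ravel();D=D[B]
for lo,hi in((26,34),(1,8)):
    m=(D[:,2]>lo)&(D[:,2]<hi);(c,wh,a)=cv2.minAreaRect(D[m][:,:2].astype(np.float32));print(lo,m.sum(),c,wh,a)
f=np.load('pics/side0.npz');p,d=f['p'],f['d'];C=cloud('side',d);h,s,v=masks(p,'side')
B=((h>95)&(h<118)&(s>150));B[:,:190]=0;B[:,275:]=0;B[:190]=0;D=C[B]
for lo,hi in((26,34),(1,8)):
    m=(D[:,2]>lo)&(D[:,2]<hi);(c,wh,a)=cv2.minAreaRect(D[m][:,:2].astype(np.float32));print(lo,m.sum(),c,wh,a)
C=cloud('top',np.load('pics/top0.npz')['d'])
N=C.reshape(-1,3);m=(N[:,2]>60)&(N[:,0]>350)&(N[:,0]<520)&(N[:,1]>150)&(N[:,1]<420);print(m.sum(), N[m][:,0].min() if m.any() else 0)
E
```

```text
26 371 (440.70513916015625, 303.1598205566406) (90.91472625732422, 176.06764221191406) 3.4900522232055664
1 1604 (437.61846923828125, 308.34259033203125) (86.76081848144531, 184.25389099121094) 3.489227294921875
26 192 (435.5718688964844, 300.70263671875) (91.47126007080078, 177.56954956054688) 2.9329707622528076
1 535 (434.85693359375, 301.6199951171875) (86.77532196044922, 176.27919006347656) 3.7775745391845703
876 490.5716659775329
```

```bash
python3 - <<'E'
from h import *
N=np.vstack([cloud('top',np.load('pics/top0.npz')['d']).reshape(-1,3),cloud('side',np.load('pics/side0.npz')['d']).reshape(-1,3)])
N=N[(N[:,0]>380)&(N[:,0]<620)&(N[:,1]>120)&(N[:,1]<420)]
for y in range(120,420,40):
    M=N[(N[:,1]>=y)&(N[:,1]<y+40)];print(y,[round(float(M[M[:,2]>z][:,0].min())) if (M[:,2]>z).sum() else None for z in(35,50,65,80,100,130)])
E
```

```text
120 [430, 549, 549, 549, 550, 566]
160 [432, 486, 488, 489, 497, 566]
200 [403, 484, 487, 489, 499, 576]
240 [400, 487, 489, 491, 503, 577]
280 [396, 492, 494, 495, 512, 569]
320 [396, 498, 501, 502, 520, 580]
360 [401, 511, 513, 515, 530, 581]
400 [521, 522, 523, 525, 538, 583]
```

The analyser front stands at x ≈ 493 behind the tray, so I'll place the marker with the tool tilted back 20°. First I'll lift high and carry it over.

>>> drive_tool --commands '[[[0, 0, 25], [0, 0, 0]], [[0, 0, 40], [0, 0, 0]], [[0, 0, 40], [0, 0, 0]], [[0, 0, 40], [0, 0, 0]], [[0, 25.2, 5], [0, 0, 6.84]], [[0, 25.2, 5], [0, 0, 6.84]], [[0, 25.2, 5], [0, 0, 6.84]], [[0, 25.2, 5], [0, 0, 6.84]], [[0, 25.2, 0], [0, 0, 6.84]], [[0, 25.2, 0], [0, 0, 6.84]], [[0, 25.2, 0], [0, 0, 6.84]], [[0, 25.2, 0], [0, 0, 6.84]], [[0, 25.2, 0], [0, 0, 6.84]], [[0, 25.2, 0], [0, 0, 6.84]], [[0, 25.2, 0], [0, 0, 6.84]], [[0, 25.2, 0], [0, 0, 6.84]], [[0, 25.2, 0], [0, 0, 6.84]], [[0, 25.2, 0], [0, 0, 6.84]], [[0, 0, 0], [0, 0, 0]], [[0, 0, 0], [0, 0, 0]]]'

```text
time: 20.3
tool_pos: [445.1, 303.9, 171.8]
tool_rot: [0.684, 0.729, 0.0, 0.0]
force: [0.6, -0.2, -0.7]
finger_gap: 16.8
grip_force: 58.7
```

>>> drive_tool --commands '[[[1.4, -1, -25], [0.4, -6.7, 0]], [[0, 0, -30], [0.4, -6.7, 0]], [[0, 0, -30], [0.4, -6.7, 0]], [[0, 0, -30], [0, 0, 0]], [[0, 0, -20], [0, 0, 0]], [[0, 0, -10], [0, 0, 0]], [[0, 0, -7], [0, 0, 0]], [[0, 0, -4], [0, 0, 0]], [[0, 0, 0], [0, 0, 0]], [[0, 0, 0], [0, 0, 0]]]'

```text
time: 21.13
tool_pos: [448.4, 301.5, 26.4]
tool_rot: [0.678, 0.719, 0.111, 0.108]
force: [0.0, -0.5, 0.8]
finger_gap: 17.1
grip_force: 58.7
```

>>> drive_tool --commands '[[[-1.5, 0, -4], [0, 0, 0]], [[0, 0, -4], [0, 0, 0]], [[0, 0, -2.5], [0, 0, 0]], [[0, 0, 0], [0, 0, 0]], [[0, 0, 0], [0, 0, 0]]]'

```text
time: 21.55
tool_pos: [446.2, 301.4, 14.9]
tool_rot: [0.677, 0.719, 0.11, 0.107]
force: [0.2, -0.2, 0.1]
finger_gap: 16.9
grip_force: 58.7
```

>>> drive_tool --commands '[[[0, 0, 0], [0, 0, 0]], [[0, 0, 0], [0, 0, 0]], [[0, 0, 0], [0, 0, 0]], [[0, 0, 15], [0, 0, 0]], [[0, 0, 35], [0, 0, 0]], [[0, 0, 38], [0, 0, 0]], [[0, 0, 38], [0, 0, 0]], [[0, 0, 30], [-0.4, 6.7, 0]], [[0, 0, 0], [-0.4, 6.7, 0]], [[0, 0, 0], [-0.4, 6.7, 0]], [[0, 0, 0], [0, 0, 0]]]' --fingers 0.43

```text
time: 22.47
tool_pos: [448.7, 300.8, 166.6]
tool_rot: [0.686, 0.727, -0.012, -0.007]
force: [0.9, -0.1, 0.0]
finger_gap: 24.5
grip_force: 0.0
```

>>> drive_tool --commands '[[[-0.3, -24.1, 0], [0.1, -1.6, 0]], [[-0.3, -24.1, 0], [0, 0, -7]], [[-0.3, -24.1, 0], [0, 0, -7]], [[-0.3, -24.1, 0], [0, 0, -7]], [[-0.3, -24.1, 0], [0, 0, -7]], [[-0.3, -24.1, 0], [0, 0, -7]], [[-0.3, -24.1, 0], [0, 0, -7]], [[-0.3, -24.1, 0], [0, 0, -7]], [[-0.3, -24.1, 0], [0, 0, -7]], [[-0.3, -24.1, 0], [0, 0, -7]], [[-0.3, -24.1, 0], [0, 0, -7]], [[-0.3, -24.1, 0], [0, 0, -7]], [[0, 0, -20], [0, 0, -7]], [[0, 0, -20], [0, 0, 0]], [[0, 0, 0], [0, 0, 0]], [[0, 0, 0], [0, 0, 0]]]'

```text
time: 23.8
tool_pos: [442.3, 12.2, 125.9]
tool_rot: [0.997, 0.083, -0.003, 0.002]
force: [0.4, -0.3, 0.7]
finger_gap: 24.2
grip_force: 0.0
```

```bash
python3 - <<'E'
from h import *
s=bot.observe();print(s['tool_pos'],s['tool_rot'])
p2,_=shot('side','s7');p,_=shot('top','t7')
a=cv2.resize(p2[180:350,190:400,::-1],None,fx=2.4,fy=2.4,interpolation=2)
b=cv2.resize(p[255:345,150:350,::-1],(504,227),interpolation=2);b=cv2.resize(p[255:325,150:260,::-1],(504,180),interpolation=2)
cv2.imwrite('pics/c7.png',np.vstack([a,b]))
E
```

```text
[442.32196349  12.21584796 125.85133539] [ 0.99657862  0.08255014 -0.0034522   0.002145  ]
```

View pics/c7.png

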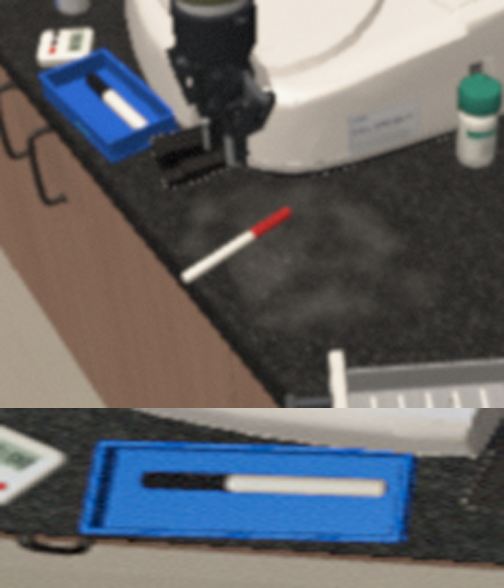

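The marker lies in the tray, and the red pen is where it was. I'll grasp the pen.

>>> drive_tool --commands '[[[2.7, -1, -35], [0, 0, 0]], [[0, 0, -35], [0, 0, 0]], [[0, 0, -25], [0, 0, 0]], [[0, 0, -14], [0, 0, 0]], [[0, 0, -8], [0, 0, 0]], [[0, 0, -4], [0, 0, 0]], [[0, 0, 0], [0, 0, 0]], [[0, 0, 0], [0, 0, 0]]]'

```text
time: 24.57
tool_pos: [446.5, 10.9, 6.2]
tool_rot: [0.997, 0.082, -0.002, 0.002]
force: [-0.1, 0.5, 0.5]
finger_gap: 24.4
grip_force: 0.0
```

>>> drive_tool --commands '[[[0, 0, 0], [0, 0, 0]], [[0, 0, 0], [0, 0, 0]], [[0, 0, 0], [0, 0, 0]], [[0, 0, 0], [0, 0, 0]]]' --fingers 1

```text
time: 24.9
tool_pos: [446.5, 10.8, 6.4]
tool_rot: [0.997, 0.082, -0.002, 0.002]
force: [-2.3, 0.4, 7.3]
finger_gap: 9.0
grip_force: 58.8
```

>>> drive_tool --commands '[[[0, 0, 25], [0, 0, 0]], [[0, 0, 40], [0, 0, 0]], [[0, 0, 40], [0, 0, 0]], [[0, 0, 40], [0, 0, 0]], [[-2, 24.2, 5], [0, 0, 7]], [[-2, 24.2, 5], [0, 0, 7]], [[-2, 24.2, 5], [0, 0, 7]], [[-2, 24.2, 5], [0, 0, 7]], [[-2, 24.2, 0], [0, 0, 7]], [[-2, 24.2, 0], [0, 0, 7]], [[-2, 24.2, 0], [0, 0, 7]], [[-2, 24.2, 0], [0, 0, 7]], [[-3, 24.2, 0], [0, 0, 7]], [[-3, 24.2, 0], [0, 0, 7]], [[-3, 24.2, 0], [0, 0, 7]], [[-3, 24.2, 0], [0, 0, 7]], [[0, 0, 0], [0, 0, 0]], [[0, 0, 0], [0, 0, 0]]]'

```text
time: 26.4
tool_pos: [417.4, 302.0, 170.7]
tool_rot: [0.685, 0.728, -0.001, 0.004]
force: [-0.5, 0.4, 0.7]
finger_gap: 8.6
grip_force: 58.9
```

```bash
python3 - <<'E'
from h import *
f=np.load('pics/top7.npz' if os.path.exists('pics/top7.npz') else 'pics/t7.npz');p=f['p'];h,s,v=masks(p,'top')
print(blob('top',(s<110)&(v>120),(168,266,240,306),18))
print(blob('top',(s<110)&(v<90),(172,266,205,306),18))
E
```

```text
([449.2, 275.3], [18.4, 87.5], 92.8, 250)
([444.9, 340.6], [12.8, 43.2], 96.4, 86)
```

>>> drive_tool --commands '[[[1, -1, -35], [0, 0, 0]], [[0, 0, -38], [0, 0, 0]], [[0, 0, -36], [0, 0, 0]], [[0, 0, -25], [0, 0, 0]], [[0, 0, -12], [0, 0, 0]], [[0, 0, -7], [0, 0, 0]], [[0, 0, -3], [0, 0, 0]], [[0, 0, 0], [0, 0, 0]], [[0, 0, 0], [0, 0, 0]]]'

```text
time: 27.15
tool_pos: [419.3, 300.3, 15.2]
tool_rot: [0.686, 0.728, -0.0, 0.004]
force: [-1.2, -0.1, -0.2]
finger_gap: 9.0
grip_force: 59.3
```

>>> drive_tool --commands '[[[0, 0, -2], [0, 0, 0]], [[0, 0, 0], [0, 0, 0]], [[0, 0, 0], [0, 0, 0]], [[0, 0, 0], [0, 0, 0]], [[0, 0, 20], [0, 0, 0]], [[0, 0, 38], [0, 0, 0]], [[0, 0, 38], [0, 0, 0]], [[0, 0, 38], [0, 0, 0]], [[0, 0, 20], [0, 0, 0]], [[0, 0, 0], [0, 0, 0]]]' --fingers 0.6

```text
time: 27.98
tool_pos: [420.6, 301.2, 171.8]
tool_rot: [0.686, 0.728, 0.004, 0.006]
force: [-0.2, 0.5, 1.2]
finger_gap: 17.2
grip_force: 0.0
```

>>> drive_tool --commands '[[[-5.6, -37, 0], [0, 0, -5.8]], [[-5.6, -37, 0], [0, 0, -5.8]], [[-5.6, -37, 0], [0, 0, -5.8]], [[-5.6, -37, 0], [0, 0, -5.8]], [[-5.6, -37, 0], [0, 0, -5.8]], [[-5.6, -37, 0], [0, 0, -5.8]], [[-5.6, -37, 0], [0, 0, 0]], [[-5.6, -37, 0], [0, 0, 0]], [[-5.6, -37, 0], [0, 0, 0]], [[-5.6, -37, 0], [0, 0, 0]], [[-5.6, -37, 0], [0, 0, 0]], [[-5.6, -37, 0], [0, 0, 0]], [[-5.6, -37, 0], [0, 0, 0]], [[-5.6, -37, 0], [0, 0, 0]], [[-5.6, -38, 0], [0, 0, 0]], [[0, 0, 0], [0, 0, 0]], [[0, 0, 0], [0, 0, 0]]]' --fingers 0.39

```text
time: 29.4
tool_pos: [334.1, -256.7, 165.9]
tool_rot: [0.873, 0.488, -0.002, 0.003]
force: [0.9, 0.9, -0.1]
finger_gap: 26.1
grip_force: 0.0
```

```bash
python3 - <<'E'
from h import *
s=bot.observe();print(s['tool_pos'],s['tool_rot'])
p2,_=shot('side','s8');p,_=shot('top','t8')
a=cv2.resize(p2[190:400,200:480,::-1],None,fx=2.4,fy=2.4,interpolation=2)
cv2.imwrite('pics/c8.png',a)
b=cv2.resize(p[255:325,150:260,::-1],None,fx=5,fy=5,interpolation=2);cv2.imwrite('pics/c8b.png',b)
E
```

```text
[ 334.1190146  -256.7025251   165.87136459] [ 0.87280641  0.48805422 -0.00209842  0.00276573]
```

View pics/c8.png

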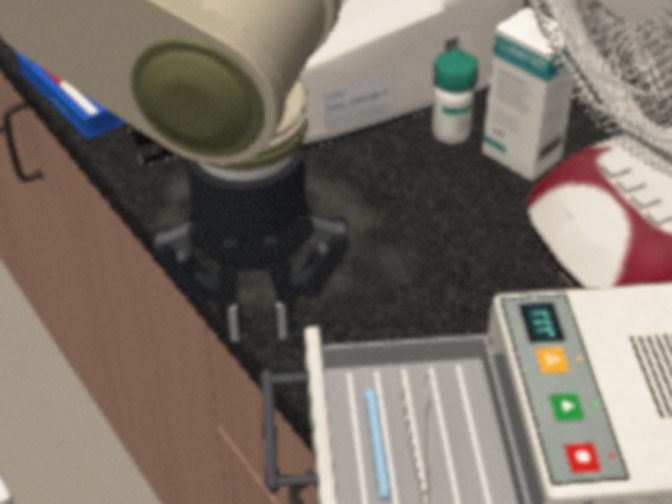

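The drawer contents are in place and the red pen is in the tray. I'll grip the handle.

>>> drive_tool --commands '[[[0.5, -4, -36], [0, 0, 0.7]], [[0, 0, -36], [0, 0, 0]], [[0, 0, -25], [0, 0, 0]], [[0, 0, -15], [0, 0, 0]], [[0, 0, -9], [0, 0, 0]], [[0, 0, -6], [0, 0, 0]], [[0, 0, 0], [0, 0, 0]], [[0, 0, 0], [0, 0, 0]]]'

```text
time: 30.17
tool_pos: [335.7, -259.7, 39.9]
tool_rot: [0.869, 0.495, -0.002, 0.004]
force: [0.8, 0.7, -0.2]
finger_gap: 26.2
grip_force: 0.0
```

>>> drive_tool --commands '[[[0, 0, 0], [0, 0, 0]], [[0, 0, 0], [0, 0, 0]], [[0, 0, 0], [0, 0, 0]], [[0, 0, 0], [0, 0, 0]]]' --fingers 1

```text
time: 30.5
tool_pos: [335.8, -260.1, 40.2]
tool_rot: [0.869, 0.495, -0.002, 0.004]
force: [0.6, 1.4, 6.0]
finger_gap: 7.1
grip_force: 58.7
```

>>> drive_tool --commands '[[[4, -2.4, 0], [0, 0, 0]], [[8, -4.8, 0], [0, 0, 0]], [[10, -6, 0], [0, 0, 0]], [[10, -6, 0], [0, 0, 0]], [[10, -6, 0], [0, 0, 0]], [[10, -6, 0], [0, 0, 0]], [[10, -6, 0], [0, 0, 0]], [[10, -6, 0], [0, 0, 0]], [[10, -6, 0], [0, 0, 0]], [[10, -6, 0], [0, 0, 0]], [[10, -6, 0], [0, 0, 0]], [[10, -6, 0], [0, 0, 0]], [[8, -4.8, 0], [0, 0, 0]], [[5, -3, 0], [0, 0, 0]], [[3, -1.8, 0], [0, 0, 0]], [[1, -0.6, 0], [0, 0, 0]], [[0, 0, 0], [0, 0, 0]], [[0, 0, 0], [0, 0, 0]]]'

```text
time: 32.0
tool_pos: [464.0, -336.5, 40.3]
tool_rot: [0.869, 0.495, -0.002, 0.003]
force: [-3.1, 5.0, 9.6]
finger_gap: 7.4
grip_force: 59.6
```

>>> drive_tool --commands '[[[1, -0.6, 0], [0, 0, 0]], [[0, 0, 0], [0, 0, 0]], [[0, 0, 0], [0, 0, 0]]]'

```text
time: 32.25
tool_pos: [464.1, -336.5, 40.2]
tool_rot: [0.869, 0.495, -0.003, 0.001]
force: [-8.8, 7.5, 13.6]
finger_gap: 7.4
grip_force: 60.1
```

>>> drive_tool --commands '[[[0, 0, 0], [0, 0, 0]], [[0, 0, 0], [0, 0, 0]], [[0, 0, 0], [0, 0, 0]], [[0, 0, 25], [0, 0, 0]], [[0, 0, 38], [0, 0, 0]], [[0, 0, 30], [0, 0, 0]]]' --fingers 0.39

```text
time: 32.75
tool_pos: [465.3, -337.8, 134.1]
tool_rot: [0.869, 0.495, -0.002, 0.003]
force: [1.1, -1.0, 0.3]
finger_gap: 26.2
grip_force: 0.0
```

The drawer is home at the stop. Next, the amber key at (542,-360).

>>> drive_tool --commands '[[[26, -7.5, 0], [0, 0, 0]], [[26, -7.5, 0], [0, 0, 0]], [[24.7, -7, 0], [0, 0, 0]], [[0, 0, -20], [0, 0, 0]], [[0, 0, -12], [0, 0, 0]], [[0, 0, -7], [0, 0, 0]], [[0, 0, 0], [0, 0, 0]], [[0, 0, 0], [0, 0, 0]]]' --fingers 1

```text
time: 33.42
tool_pos: [541.5, -359.7, 93.4]
tool_rot: [0.869, 0.495, -0.002, 0.003]
force: [-0.9, 0.4, 0.3]
finger_gap: 0.3
grip_force: 0.0
```

```bash
python3 - <<'E'
from h import *
s=bot.observe();print(s['tool_pos'],s['tool_rot'],s['finger_gap'])
p2,_=shot('side','s9')
cv2.imwrite('pics/c9.png',cv2.resize(p2[270:420,340:520,::-1],None,fx=4,fy=4,interpolation=2))
E
```

```text
[ 541.47999241 -359.68021358   93.35190034] [ 0.86913603  0.49456052 -0.00215324  0.00279672] 0.29698780792345814
```

View pics/c9.png

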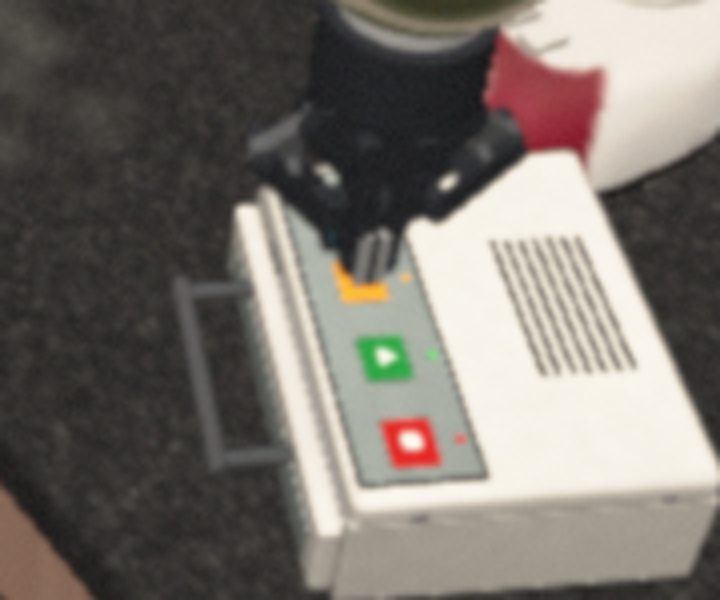

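The drawer is shut as at the start. The tips are over the amber key, slightly too far back, so I'll shift a little and press.

>>> drive_tool --commands '[[[-2.5, 1.5, -2], [0, 0, 0]], [[0, 0, -2.5], [0, 0, 0]], [[0, 0, -1], [0, 0, 0]], [[0, 0, -0.6], [0, 0, 0]], [[0, 0, -0.6], [0, 0, 0]], [[0, 0, -0.6], [0, 0, 0]], [[0, 0, 0], [0, 0, 0]]]'

```text
time: 34.05
tool_pos: [539.4, -358.2, 86.5]
tool_rot: [0.869, 0.495, -0.002, 0.003]
force: [-3.5, 1.3, 5.7]
finger_gap: -0.1
grip_force: 2.8
```

>>> drive_tool --commands '[[[0, 0, -0.6], [0, 0, 0]], [[0, 0, -0.6], [0, 0, 0]], [[0, 0, -0.6], [0, 0, 0]], [[0, 0, 0], [0, 0, 0]], [[0, 0, 0], [0, 0, 0]], [[0, 0, 0], [0, 0, 0]]]'

```text
time: 34.55
tool_pos: [539.5, -358.2, 86.2]
tool_rot: [0.869, 0.495, -0.002, 0.004]
force: [-6.8, 5.1, 15.3]
finger_gap: -0.1
grip_force: 7.4
```

Amber is pressed at 15 N. Now the green key, offset (-23,-38.7).

>>> drive_tool --commands '[[[0, 0, 10], [0, 0, 0]], [[0, 0, 5], [0, 0, 0]], [[-11.5, -19.3, 0], [0, 0, 0]], [[-11.5, -19.4, 0], [0, 0, 0]], [[0, 0, 0], [0, 0, 0]], [[0, 0, -6], [0, 0, 0]], [[0, 0, -4.5], [0, 0, 0]], [[0, 0, -1], [0, 0, 0]], [[0, 0, -1], [0, 0, 0]], [[0, 0, -0.6], [0, 0, 0]], [[0, 0, -0.6], [0, 0, 0]], [[0, 0, 0], [0, 0, 0]]]'

```text
time: 35.55
tool_pos: [516.7, -396.2, 86.3]
tool_rot: [0.869, 0.495, -0.002, 0.003]
force: [-3.1, 2.7, 7.5]
finger_gap: -0.1
grip_force: 3.9
```

>>> drive_tool --commands '[[[0, 0, -0.6], [0, 0, 0]], [[0, 0, -0.6], [0, 0, 0]], [[0, 0, -0.2], [0, 0, 0]], [[0, 0, 0], [0, 0, 0]], [[0, 0, 0], [0, 0, 0]], [[0, 0, 0], [0, 0, 0]], [[0, 0, 0], [0, 0, 0]], [[0, 0, 0], [0, 0, 0]], [[0, 0, 0], [0, 0, 0]], [[0, 0, 0], [0, 0, 0]], [[0, 0, 0], [0, 0, 0]], [[0, 0, 0], [0, 0, 0]], [[0, 0, 0], [0, 0, 0]], [[0, 0, 0], [0, 0, 0]], [[0, 0, 0], [0, 0, 0]], [[0, 0, 0], [0, 0, 0]], [[0, 0, 0], [0, 0, 0]]]'

```text
time: 36.97
tool_pos: [516.7, -396.2, 86.1]
tool_rot: [0.869, 0.495, -0.002, 0.003]
force: [-6.1, 5.3, 15.4]
finger_gap: 0.2
grip_force: 8.0
```

>>> drive_tool --commands '[[[0, 0, 10], [0, 0, 0]], [[0, 0, 30], [0, 0, 0]], [[0, 0, 38], [0, 0, 0]], [[0, 0, 38], [0, 0, 0]], [[-20, 30, 0], [0, 0, 0]], [[-20, 30, 0], [0, 0, 0]], [[-20, 30, 0], [0, 0, 0]], [[-20, 30, 0], [0, 0, 0]], [[-20, 30, 0], [0, 0, 0]], [[0, 0, 0], [0, 0, 0]], [[0, 0, 0], [0, 0, 0]]]'

```text
time: 37.88
tool_pos: [416.3, -245.6, 200.6]
tool_rot: [0.869, 0.495, -0.002, 0.004]
force: [0.2, -1.0, -0.1]
finger_gap: 0.0
grip_force: 0.0
```

```bash
python3 - <<'E'
from h import *
p2,_=shot('side','s10');p,_=shot('top','t10')
a=cv2.resize(p[200:340,120:560,::-1],(792,252),interpolation=2);b=cv2.resize(p2[180:400,190:480,::-1],None,fx=1.5,fy=1.5,interpolation=2)
b=cv2.copyMakeBorder(b,0,0,0,792-b.shape[1],0);cv2.imwrite('pics/c10.png',np.vstack([a,b]))
E
```

```text
(no output)
```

View pics/c10.png

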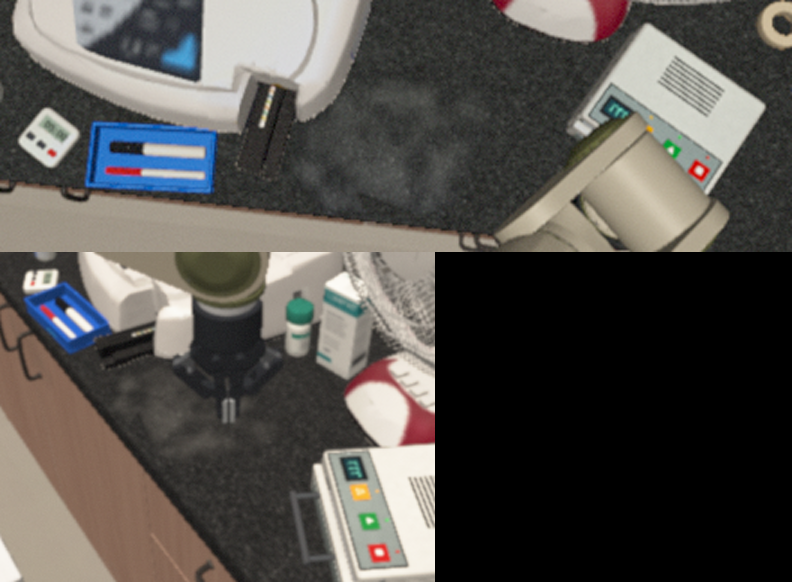

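Both pens lie in the tray, the drawer is shut, and the timer and canister are untouched. Handing in.

```bash
python3 -c "
from station import bot
print(bot.sign_off())"
```

```text
the job is handed in; nothing more can be done
None
```

I carried out every step in order and handed the job in, but the hand-in returned no verdict: red key pressed, forceps and the one glass tube shut in the drawer, red-capped pen and marker in the blue tray, then amber pressed and green held for over a second; `tube_b` and `pen_blue` were not in the scene.

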